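Clear the wash tub and tip the skip of chopstick rests

TASK

A pan lid has dropped into the wash tub and lies skewed with its corners caught under the tub's lips: turn it straight, lift it out and lay it flat on the middle of the blue mat. Then push the skip (it has a red handle bar) over past its balance point until it is fully over and all five chopstick rests have dropped into the tub, and ease it back fully upright without letting it fall onto its rest. Leave everything else on the counter where it is.

Things in the scene. Friction and masses are not known exactly. Their poses are not given: they have to be found in the camera images.
- stand: Fixed dark steel stand (210 mm along its x, 145 mm along its y, 175 mm high) carrying the tipping skip. Origin on the table midway between the two posts, straight below the hinge. z up, x along the hinge; the skip tips towards -y, where the tub stands. The skip, an open aluminium bin 130 mm wide and 90 mm deep with a sloping front, reaches when upright from y = -55 to +95 mm, its rim 82 mm above the hinge.
- skip_hinge (a point): Middle of the skip's hinge axis, 165 mm above the table; the axis runs along the stand's x. It lies under the front part of the skip, so the skip's own weight (0.9 kg) is its detent. Tipping or raising it takes about 3 N at the red bar. Brought back below about 0.75 rad it falls upright by itself, hard, unless held all the way down to 0.
- skip (a joint): Tilt of the skip, rad. 0 = upright on its rest (start), 1.9 = fully tipped on its stop, mouth down over the tub. Its weight holds it upright until it is pushed past the balance point at about 0.8, after which it falls over by itself to 1.9 and stays there.
- skip_bar (a point): Middle of the skip's red round handle bar (14 mm thick, 110 mm long, parallel to the hinge), held 63 mm beyond the rim by thin rods 45 mm either side of its middle. From the hinge, in the stand's y and z: (+95, +145) mm upright, (-168, +43) mm fully tipped; at tilt q: y = 95 cos q - 145 sin q, z = 95 sin q + 145 cos q.
- tub: Fixed grey open wash tub in front of the skip, 190 mm along its x, 230 mm along its y, 60 mm high, walls and floor 5 mm. Origin at the centre of its underside, z up. Along the +x and -x sides a lip juts 14 mm inwards at the top (56 to 60 mm high): the opening is 152 mm wide in x, 220 mm in y, but 180 mm wide in x below the lips.
- lid_grip (a point): Centre of the black grip bar (60 mm along x, 14 mm thick, 14 mm high) of the orange lid, 47 mm above its underside. Lid: plate 110 mm (x) x 170 mm (y) x 6 mm, 0.25 kg, z up. It starts on the tub's floor, turned about 0.4 rad anticlockwise from the tub's axes, two corners under the lips; with its y turned parallel to the tub's y it lifts straight out.
- mat: Blue square mat, 220 x 220 x 4 mm, fixed on the table. Origin at the centre of its underside, z up.
- rest0_c (a point): Centre of a white ceramic chopstick rest, 46 x 18 x 13 mm, 30 g; at the start on the floor of the skip.
- rest1_c (a point): Centre of a blue ceramic chopstick rest, 46 x 18 x 13 mm, 30 g; at the start on the floor of the skip.
- rest2_c (a point): Centre of a white ceramic chopstick rest, 46 x 18 x 13 mm, 30 g; at the start on the floor of the skip.
- rest3_c (a point): Centre of a blue ceramic chopstick rest, 46 x 18 x 13 mm, 30 g; at the start on the floor of the skip.
- rest4_c (a point): Centre of a white ceramic chopstick rest, 46 x 18 x 13 mm, 30 g; at the start on the floor of the skip.
- soap: Bystander, to be left alone: yellow soap bottle, 66 mm wide, 170 mm tall. Origin under it.
- jar: Bystander, to be left alone: glass jar, 70 mm wide, 100 mm tall. Origin under it.
- mug: Bystander, to be left alone: white mug, 76 mm wide, 85 mm tall. Origin under it.
- bowl: Bystander, to be left alone: blue bowl, 110 mm wide, 50 mm tall. Origin under it.
- brush: Bystander, to be left alone: washing-up brush lying on the table. Origin under it.
- shaker: Bystander, to be left alone: dark steel shaker, 54 mm wide, 90 mm tall. Origin under it.

How it is judged (in metres and radians):
On the way, in this order (a step that is already met when the one before it is completed fails the run):
1. the lid lies flat on the middle of the mat, with the skip still untipped (horizontal distance between lid_grip and mat below 0.045 m and angle between lid_grip's own z axis and vertical below 0.1 rad and height (world z) of lid_grip below 0.058 m and contact force between the fingers and lid below 0.5 N and value of joint skip below 0.5 rad), for 0.2 s.
2. the skip is tipped over and all five rests are in the tub (value of joint skip above 1.5 rad and x of rest0_c in the frame of tub between -0.092 and 0.092 m and y of rest0_c in the frame of tub between -0.112 and 0.112 m and height (world z) of each of rest0_c, rest1_c, rest2_c, rest3_c, rest4_c below 0.056 m and x of rest1_c in the frame of tub between -0.092 and 0.092 m and y of rest1_c in the frame of tub between -0.112 and 0.112 m and x of rest2_c in the frame of tub between -0.092 and 0.092 m and y of rest2_c in the frame of tub between -0.112 and 0.112 m and x of rest3_c in the frame of tub between -0.092 and 0.092 m and y of rest3_c in the frame of tub between -0.112 and 0.112 m and x of rest4_c in the frame of tub between -0.092 and 0.092 m and y of rest4_c in the frame of tub between -0.112 and 0.112 m), for 0.2 s.
At the end, for the whole second after the job is handed in: The lid lies flat on the mat (within 0.1 rad, its centre within 45 mm of the mat's centre), all five chopstick rests lie inside the tub below its rim, and the skip stands upright (within 0.05 rad) and still (horizontal distance between lid_grip and mat below 0.045 m and angle between lid_grip's own z axis and vertical below 0.1 rad and height (world z) of lid_grip below 0.058 m and x of rest0_c in the frame of tub between -0.092 and 0.092 m and y of rest0_c in the frame of tub between -0.112 and 0.112 m and height (world z) of each of rest0_c, rest1_c, rest2_c, rest3_c, rest4_c below 0.056 m and x of rest1_c in the frame of tub between -0.092 and 0.092 m and y of rest1_c in the frame of tub between -0.112 and 0.112 m and x of rest2_c in the frame of tub between -0.092 and 0.092 m and y of rest2_c in the frame of tub between -0.112 and 0.112 m and x of rest3_c in the frame of tub between -0.092 and 0.092 m and y of rest3_c in the frame of tub between -0.112 and 0.112 m and x of rest4_c in the frame of tub between -0.092 and 0.092 m and y of rest4_c in the frame of tub between -0.112 and 0.112 m and value of joint skip below 0.05 rad and velocity of joint skip between -0.05 and 0.05 rad/s and linear speed of lid below 0.02 m/s); the robot touches nothing.
It fails at once if the skip falls back onto its rest (faster than 2 rad/s near upright) (value of joint skip below 0.3 rad and velocity of joint skip below -2 rad/s).
It fails at once if a bystander is moved by more than 40 mm (distance of any of soap, jar, mug, bowl, brush, shaker from where it was at the start of the episode above 0.04 m).
It also fails if it takes over 72 s, if anything falls off the work surface, if the arm or the gripper's body presses on something with over 40 N, if the wrist force passes 120 N, or if a joint passes its speed limit or range.

ROBOT

A 7-joint arm with a two-finger parallel gripper is mounted at the origin on the work surface. World frame = base frame: x ahead of the robot, y to its left, z up, the work surface at z = 0. Lengths are in m, angles in degrees, forces in N, time in s.
With the tool pointing down it reaches from about 0.425 to 0.875 m from the base axis. Payload 8.4 kg.
Tool frame: the origin (TCP) lies midway between the tips of the shut fingers; the grasp point (between the pads) lies 19 mm behind it (hold_point_z is the distance from the TCP to the grasp point, in m); z points along the fingers, y is the line along which they close (so a half turn about z gives the same grasp; the last joint's range is limited). The gripper opens to 87 mm and grips with 3 to 60 N. Pads are 19 mm wide; open, the fingers measure 117 mm over their backs; the gripper's body (75 mm by 190 mm) begins 51 mm behind the grasp point.
Start: joints at [-81.2, 19.091, 2.286, 83.961, -0.768, 76.965, -3.352], TCP at [0.163, 0.629, 0.223] pointing down, gripper open.
Joint ranges: [-147.57, 147.57], [-21.85, 119.76], [-74.77, 79.35], [14.55, 137.4], [-85.83, 265.84], [4.83, 119.75], [-152.11, 152.11]. Speed limits (degrees/s): [127.2, 127.2, 159.86, 159.86, 180, 180, 180].

INTERFACE

Orientations are given as a 3x3 rotation matrix whose columns are the frame's x, y, z axes.
In Python, from cell import * gives the robot as it stands. The module is installed in compiled form; this text tells all that it offers.
- The arm moves only by the shell command python3 -m handwheel 'ROWS' [OPENING]. ROWS is JSON, a list of rows, each a list of 2 entries, a list of its own where there are three numbers: the shift along the world's x, y, z in mm, then the turn about the world's z in rad. In form: [[[dx, dy, dz], yaw], ...]. A call has exactly 10 rows; each row is the pose to reach, as a shift and turn from the pose commanded when the call began; what a row does not reach only later rows make up. A row lasts 1/12 s, in which the tool goes at most 41.7 mm and 7.16 degrees, less where a joint would pass 70% of its speed; a pose out of reach is approached as far as the arm can. A call with a gripper value outside its range is refused whole. OPENING is the closure in counts, from 0 (fully open) to 255 (shut), set as the call begins (- or left out, the last holds). The fingers move at their own pace and stop on an object; the grip force is fixed at half the most. Time passes only in rows, so rows that repeat a pose let the fingers close, or fill a call up. It gives the time, the measured TCP pose, the force, the opening and the grip force at its end, in the units of the state.
- get_state(): the state, without advancing time (a new reading comes with each control period).
- read_camera(name): name is "scene" or "side" or "wrist"; returns the picture (384x512x3 uint8, blue, green, red); there is no depth.
- calibration(name): a dict with "mtx" (3x3 intrinsics, pixels), "k1" (the pictures are not rectified: a ray, as slopes to the right and down, at radius r is drawn at 1 + k1 r^2 times it, then the intrinsics apply), "view" (4x4, takes a point from world to camera coordinates); the wrist camera has in their place "T_tool_cam" (4x4, takes a point from camera to tool coordinates, whose origin is the TCP and whose axes are the flange's). Camera axes: x right, y up, looking along -z (the intrinsics and any distortion apply to the point x, -y, -z); pixel columns grow to the right and rows downward; lengths in m; the calibration is good to about 2 mm. A picture is of the moment at which its call begins: read the wrist's pose just before it. calibration takes no time and is no camera call.
- finish_job(): hands the job in; it is judged then, once.
The state is a dict: "t": time; "joint_pos": joint angles; "joint_vel": joint speeds; "joint_efforts": joint torques, N m; "eef_pos": TCP position; "eef_rot": TCP orientation; "force": force on the tool from outside, world axes, zero at the start; "moment": the same for the moment, N m; "finger_gap": finger opening in m; "grasp_force": force on a finger pad.
Only numpy, scipy, OpenCV 4.12 (cv2) and the standard library are available. Lean on these libraries where they do the work, as an engineer would, in place of code of your own. Each camera call takes 0.05 s, during which the arm holds its last target. There are 200 camera calls.

## Working session

There is one attempt and no reset: what is moved stays moved. The work goes in short steps, Python scripts to look and compute and a shell command to move; the robot and the scene stay as the last step left them, time stands still between calls to the robot, and variables do not carry over. Pictures are saved under pics/ and viewed, at most 10 in all, crops included, and the job is handed in when it is done.

```bash
mkdir -p pics; cat > h.py <<'E'
from cell import *
import numpy as np, cv2
def snap(n,f):
    s=get_state(); im=np.array(read_camera(n)); cv2.imwrite('pics/'+f+'.png',im); return im,s
def cam(n,s=None):
    c=calibration(n); K=np.array(c['mtx'])
    if n=='wrist':
        T=np.eye(4);T[:3,:3]=s['eef_rot'];T[:3,3]=s['eef_pos'];M=T@np.array(c['T_tool_cam'])
    else: M=np.linalg.inv(np.array(c['view']))
    return K,c['k1'],M
def ray(n,u,v,s=None):
    K,k,M=cam(n,s); d=cv2.undistortPoints(np.array([[[u,v]]],float),K,np.array([k,0,0,0.]))[0,0]
    return M[:3,3],M[:3,:3]@np.array([d[0],-d[1],-1])
def onz(n,u,v,z,s=None):
    o,d=ray(n,u,v,s); return o+d*(z-o[2])/d[2]
def proj(n,p,s=None):
    K,k,M=cam(n,s); q=np.linalg.inv(M)@np.append(p,1); x=np.array([q[0]/-q[2],-q[1]/-q[2]]); x=x*(1+k*(x@x)); return (K@np.append(x,1))[:2]
E
python3 - <<'E'
from h import *
a,s=snap('scene','s0');b,_=snap('side','d0')
print(s['eef_pos'],s['eef_rot'],s['finger_gap'],s['force'])
for n in('scene','side'):print(n,cam(n)[2][:3,3].round(3),ray(n,256,192)[1].round(2))
E
```

```text
[0.1625207  0.62886675 0.221654  ] [[-9.68196431e-01  2.50191141e-01 -2.52744158e-04]
 [ 2.50191224e-01  9.68195156e-01 -1.57829829e-03]
 [-1.50170581e-04 -1.59133715e-03 -9.99998723e-01]] 0.08668428467825379 [-0.08746742  0.31388288  0.21944769]
scene [ 1.095 -0.714  1.309] [-0.37  0.52 -0.77]
side [ 0.311 -0.75   1.104] [ 0.22  0.64 -0.73]
```

View pics/s0.png

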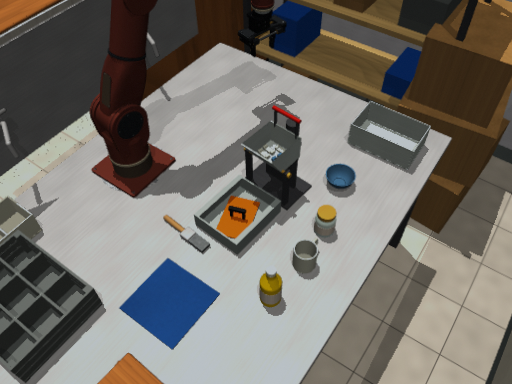

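View pics/d0.png

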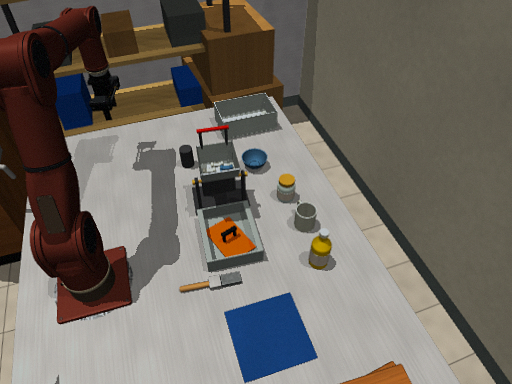

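```bash
python3 - <<'E'
from h import *
out=[]
for n,f,x,y in(('scene','s0',190,95),('side','d0',160,120)):
    im=cv2.imread(f'pics/{f}.png'); H=cv2.cvtColor(im,cv2.COLOR_BGR2HSV)
    for c,lo,hi,z in(('mat',(100,150,60),(125,255,255),.004),('lid',(8,200,120),(18,255,255),.011),('red',(0,200,110),(5,255,255),.31)):
        m=cv2.inRange(H,lo,hi)
        if c=='mat': m[:240]=0
        if c=='lid': m[:180]=0;m[280:]=0
        if c=='red': m[:, :190]=0;m[150:]=0
        k=max(cv2.findContours(m,0,2)[0],key=cv2.contourArea); bx=cv2.boxPoints(cv2.minAreaRect(k))
        M=cv2.moments(k); print(n,c,cv2.contourArea(k),bx.round(0).tolist(),onz(n,M['m10']/M['m00'],M['m01']/M['m00'],z).round(3))
        if c!='red':
            w=np.array([onz(n,*p[0],z)[:2] for p in k],np.float32); print('  world',cv2.minAreaRect(w*1000))
    out.append(cv2.resize(im[y:y+165,x:x+110],None,fx=3.6,fy=3.6,interpolation=cv2.INTER_CUBIC))
cv2.imwrite('pics/c.png',np.hstack(out))
E
```

```text
scene mat 4478.5 [[119.0, 308.0], [169.0, 250.0], [219.0, 294.0], [170.0, 351.0]] [ 0.499 -0.349  0.004]
  world ((494.9648742675781, -344.08172607421875), (216.542724609375, 217.0366973876953), 89.18473815917969)
scene lid 1028.0 [[215.0, 230.0], [233.0, 191.0], [260.0, 203.0], [242.0, 242.0]] [0.476 0.027 0.011]
  world ((479.74737548828125, 23.927780151367188), (107.5145263671875, 167.7957000732422), 17.843896865844727)
scene red 59.5 [[272.0, 107.0], [273.0, 105.0], [300.0, 119.0], [298.0, 122.0]] [0.502 0.275 0.31 ]
side mat 5079.0 [[222.0, 313.0], [294.0, 289.0], [317.0, 358.0], [245.0, 382.0]] [ 0.49  -0.351  0.004]
  world ((492.66650390625, -343.13800048828125), (217.57977294921875, 217.8662109375), 89.22173309326172)
side lid 1026.5 [[205.0, 231.0], [228.0, 213.0], [255.0, 246.0], [232.0, 265.0]] [0.479 0.028 0.011]
  world ((477.5641784667969, 25.90557861328125), (107.61408233642578, 169.34693908691406), 18.04285430908203)
side red 48.0 [[197.0, 129.0], [228.0, 125.0], [228.0, 127.0], [197.0, 132.0]] [0.507 0.278 0.31 ]
```

View pics/c.png

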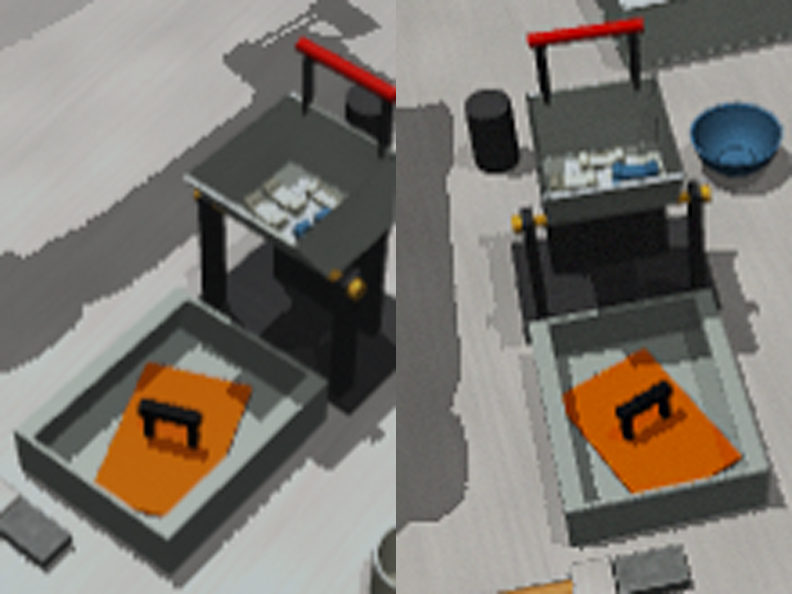

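```bash
cat >> h.py <<'E'
def tri(a,b,s1=None,s2=None):
    (o,d),(p,e)=ray(*a),ray(*b); d=d/np.linalg.norm(d);e=e/np.linalg.norm(e)
    A=np.stack([d,-e],1); t=np.linalg.lstsq(A,p-o,rcond=None)[0]; x,y=o+d*t[0],p+e*t[1]
    return ((x+y)/2).round(4),np.linalg.norm(x-y).round(4)
E
python3 - <<'E'
from h import *
S=lambda u,v:('scene',190+u/3.6,95+v/3.6)
D=lambda u,v:('side',160+(u-396)/3.6,120+v/3.6)
print('grip',tri(S(170,409),D(645,398)))
print('gripL',tri(S(140,405),D(620,412)),'R',tri(S(201,415),D(669,386)))
cs=[(18,432),(168,547),(325,376),(188,298)];cd=[(570,516),(769,468),(712,292),(530,323)]
for f,c in((S,cs),(D,cd)):
    w=np.array([onz(*f(*p),.06)[:2] for p in c]); print(w.round(3).tolist(),w.mean(0).round(4),np.degrees(np.arctan2(*(w[1]-w[0]+w[2]-w[3])[::-1])), np.degrees(np.arctan2(*(w[3]-w[0]+w[2]-w[1])[::-1]))-90)
print('bar mid',tri(('scene',286,113.3),('side',212.5,128.2)))
print('barL',tri(('scene',273,105.5),('side',197,130.5)),'R',tri(('scene',299.3,120.5),('side',228,126)))
print('hubs',tri(S(195,195),D(517,223)),tri(S(357,287),D(706,192)))
E
```

```text
grip (array([0.48  , 0.0267, 0.0554]), np.float64(0.0009))
gripL (array([0.4529, 0.0168, 0.0548]), np.float64(0.0024)) R (array([0.5068, 0.0381, 0.0515]), np.float64(0.0041))
[[0.383, -0.077], [0.571, -0.099], [0.579, 0.14], [0.415, 0.145]] [0.4869 0.0273] -4.369832947299438 -4.956024449248886
[[0.379, -0.083], [0.565, -0.091], [0.583, 0.131], [0.395, 0.151]] [0.4804 0.0271] -4.33712876478798 -4.252981405124402
bar mid (array([0.5052, 0.2725, 0.3136]), np.float64(0.0009))
barL (array([0.4516, 0.2772, 0.3153]), np.float64(0.0016)) R (array([0.5588, 0.2667, 0.3142]), np.float64(0.0005))
hubs (array([0.4027, 0.1793, 0.1716]), np.float64(0.0047)) (array([0.5904, 0.1698, 0.1661]), np.float64(0.0001))
```

```bash
python3 -m handwheel '[[[0,0,40],0.06],[[0,0,80],0.12],[[0,0,120],0.18],[[0,0,150],0.24],[[17,-33,160],0.3],[[34,-66,160],0.36],[[51,-99,160],0.42],[[68,-132,160],0.48],[[85,-165,160],0.54],[[102,-198,160],0.567]]' 0
```

```text
t: 0.93
eef_pos: [0.2651, 0.4294, 0.3822]
eef_rot: [[-0.95, -0.312, -0.0], [-0.312, 0.95, -0.0], [0.0, -0.0, -1.0]]
force: [1.0, 0.3, 0.4]
finger_gap: 0.0869
grasp_force: 0.0
```

```bash
python3 -m handwheel '[[[18,-34,0],0],[[36,-68,0],0],[[54,-102,0],0],[[72,-136,0],0],[[90,-170,0],0],[[108,-204,0],0],[[126,-238,0],0],[[144,-272,0],0],[[162,-306,0],0],[[180,-340,0],0]]'
```

```text
t: 1.77
eef_pos: [0.4449, 0.0892, 0.3825]
eef_rot: [[-0.951, -0.309, -0.0], [-0.309, 0.951, 0.0], [-0.0, 0.0, -1.0]]
force: [1.0, 0.0, 0.7]
finger_gap: 0.0872
grasp_force: 0.0
```

```bash
python3 -m handwheel '[[[12,-24,0],0],[[24,-48,0],0],[[37,-74,-15],0],[[37,-78,-40],0],[[37,-78,-70],0],[[37,-78,-100],0],[[37,-78,-120],0],[[37,-78,-120],0],[[37,-78,-120],0],[[37,-78,-120],0]]'; python3 - <<'E'
from h import *
im,s=snap('wrist','w1'); print(s['eef_pos'],s['eef_rot'])
print(proj('wrist',[.48,.0265,.059],s))
E
```

```text
t: 2.6
eef_pos: [0.4822, 0.0134, 0.2639]
eef_rot: [[-0.951, -0.309, 0.001], [-0.309, 0.951, 0.0], [-0.001, -0.0, -1.0]]
force: [0.0, -1.0, 0.7]
finger_gap: 0.0873
grasp_force: 0.0
[0.48215906 0.01341074 0.26394615] [[-9.51029944e-01 -3.09095635e-01  1.39078465e-03]
 [-3.09095511e-01  9.51030951e-01  3.08900798e-04]
 [-1.41815913e-03 -1.36111382e-04 -9.99998985e-01]]
[262.05237692 175.69769468]
```

View pics/w1.png

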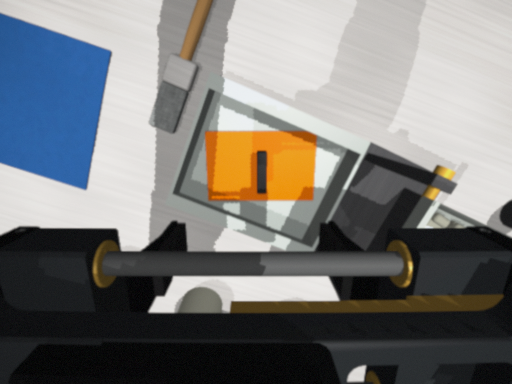

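```bash
python3 -m handwheel '[[[0,-5,-30],0],[[0,-5,-65],0],[[0,-5,-100],0],[[0,-5,-135],0],[[0,-5,-165],0],[[-1,-2,-190],0],[[-2,0,-210],0],[[-2,3,-228],0],[[-2,3,-228],0],[[-2,3,-228],0]]'
```

```text
t: 3.48
eef_pos: [0.4802, 0.0164, 0.0352]
eef_rot: [[-0.951, -0.31, -0.0], [-0.31, 0.951, -0.001], [0.0, -0.001, -1.0]]
force: [-0.0, 0.5, 0.0]
finger_gap: 0.0866
grasp_force: 0.0
```

```bash
python3 -m handwheel '[[[0,0,0],0],[[0,0,0],0],[[0,0,0],0],[[0,0,0],0],[[0,0,0],0],[[0,0,0],0],[[0,0,0],0],[[0,0,0],0],[[0,0,0],0],[[0,0,0],0]]' 255
```

```text
t: 4.32
eef_pos: [0.4795, 0.0165, 0.0345]
eef_rot: [[-0.951, -0.309, -0.0], [-0.309, 0.951, 0.0], [0.0, 0.0, -1.0]]
force: [-1.3, 2.8, 1.0]
finger_gap: 0.0282
grasp_force: 1.3
```

```bash
python3 -m handwheel '[[[0,0,0],0],[[0,0,0],0],[[0,0,0],0],[[0,0,0],0],[[0,0,0],0],[[0,0,0],0],[[0,0,0],0],[[0,0,0],0],[[0,0,0],0],[[0,0,0],0]]'
```

```text
t: 5.15
eef_pos: [0.4797, 0.0175, 0.0346]
eef_rot: [[-0.951, -0.31, 0.0], [-0.31, 0.951, 0.001], [-0.001, 0.001, -1.0]]
force: [-0.4, 6.1, -0.9]
finger_gap: 0.0134
grasp_force: 30.0
```

```bash
python3 -m handwheel '[[[0,1,2],-0.05],[[0,1,2],-0.1],[[0,1,2],-0.15],[[1,0,2],-0.2],[[2,0,2],-0.25],[[3,0,2],-0.3],[[3,-1,2],-0.35],[[3,-2,2],-0.4],[[3,-2,2],-0.4],[[3,-2,2],-0.4]]'; python3 - <<'E'
from h import *
im,s=snap('scene','s1'); cv2.imwrite('pics/s1c.png',cv2.resize(im[90:270,170:330],None,fx=3.3,fy=3.3))
E
```

```text
t: 5.98
eef_pos: [0.4822, 0.0141, 0.0363]
eef_rot: [[-0.996, 0.084, -0.001], [0.084, 0.996, -0.001], [0.001, -0.001, -1.0]]
force: [-0.1, -0.3, -3.5]
finger_gap: 0.0136
grasp_force: 30.0
```

View pics/s1c.png

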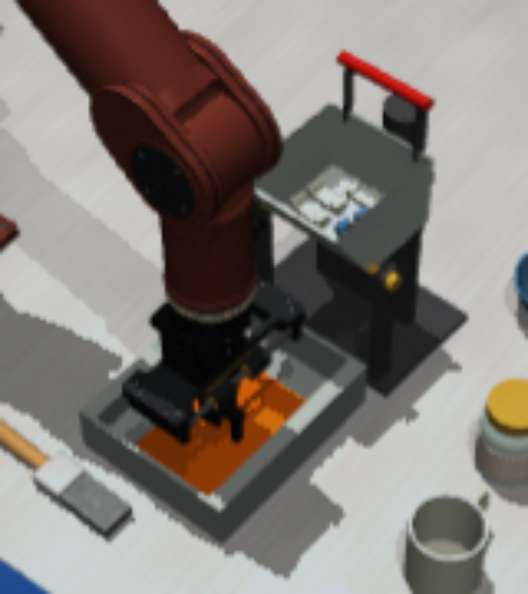

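```bash
python3 -m handwheel '[[[0,-2,8],0],[[0,-4,16],0],[[0,-4,24],0],[[0,-4,32],0],[[0,-4,40],0],[[0,-4,50],0],[[0,-4,60],0],[[0,-6,75],0],[[0,-10,90],0],[[0,-20,105],0]]'
```

```text
t: 6.87
eef_pos: [0.4826, -0.0048, 0.1429]
eef_rot: [[-0.996, 0.084, 0.0], [0.084, 0.996, 0.0], [-0.0, 0.0, -1.0]]
force: [-0.2, 0.5, -3.0]
finger_gap: 0.0134
grasp_force: 30.0
```

```bash
python3 -m handwheel '[[[1,-35,0],0],[[2,-70,0],0],[[4,-105,0],0],[[5,-140,0],0],[[6,-175,0],0],[[8,-210,0],0],[[9,-245,0],0],[[10,-280,0],0],[[11,-315,0],0],[[11,-339,0],0]]'
```

```text
t: 7.7
eef_pos: [0.4931, -0.3478, 0.1423]
eef_rot: [[-0.996, 0.087, -0.0], [0.087, 0.996, -0.001], [-0.0, -0.001, -1.0]]
force: [-0.7, 0.0, -2.8]
finger_gap: 0.0135
grasp_force: 30.0
```

```bash
python3 -m handwheel '[[[0,0,0],0],[[0,0,-25],0],[[0,0,-50],0],[[0,0,-75],0],[[0,0,-90],0],[[0,0,-98],0],[[0,0,-103],0],[[0,0,-106],0],[[0,0,-108],0],[[0,0,-108],0]]'
```

```text
t: 8.53
eef_pos: [0.4941, -0.3449, 0.0342]
eef_rot: [[-0.996, 0.086, 0.001], [0.086, 0.996, -0.0], [-0.001, -0.0, -1.0]]
force: [-1.1, -0.3, -2.9]
finger_gap: 0.0136
grasp_force: 30.0
```

```bash
python3 -m handwheel '[[[0,0,-1],0],[[0,0,-2],0],[[0,0,-2],0],[[0,0,-3],0],[[0,0,-3],0],[[0,0,-3],0],[[0,0,-3],0],[[0,0,-3],0],[[0,0,-3],0],[[0,0,-3],0]]'
```

```text
t: 9.37
eef_pos: [0.4942, -0.345, 0.0335]
eef_rot: [[-0.996, 0.086, 0.002], [0.086, 0.996, 0.001], [-0.002, 0.001, -1.0]]
force: [-7.6, 7.4, 24.6]
finger_gap: 0.0136
grasp_force: 30.0
```

```bash
python3 -m handwheel '[[[0,0,0],0],[[0,0,0],0],[[0,0,0],0],[[0,0,0],0],[[0,0,0],0],[[0,0,0],0],[[0,0,0],0],[[0,0,0],0],[[0,0,0],0],[[0,0,0],0]]' 0
```

```text
t: 10.2
eef_pos: [0.4935, -0.3447, 0.0305]
eef_rot: [[-0.996, 0.086, -0.0], [0.086, 0.996, -0.0], [0.0, -0.0, -1.0]]
force: [0.2, 0.1, 0.5]
finger_gap: 0.0725
grasp_force: 0.0
```

```bash
python3 -m handwheel '[[[0,0,5],0],[[0,0,15],0],[[0,0,35],0],[[0,0,70],0],[[0,0,110],0],[[0,0,150],0],[[0,0,190],0],[[0,0,230],0],[[0,0,270],0],[[0,0,310],0]]'; python3 - <<'E'
from h import *
for n in('scene','side'):
    im,s=snap(n,n+'2'); H=cv2.cvtColor(im,cv2.COLOR_BGR2HSV); m=cv2.inRange(H,(8,200,110),(18,255,255)); m[:240]=0;m[345:]=0
    k=max(cv2.findContours(m,0,2)[0],key=cv2.contourArea)
    w=np.array([onz(n,*p[0],.01)[:2] for p in k],np.float32); print(cv2.minAreaRect(w*1000))
E
```

```text
t: 11.03
eef_pos: [0.4927, -0.3448, 0.3438]
eef_rot: [[-0.996, 0.087, 0.001], [0.087, 0.996, -0.0], [-0.001, -0.0, -1.0]]
force: [1.0, 0.1, -0.5]
finger_gap: 0.087
grasp_force: 0.0
((496.7453308105469, -344.9211730957031), (167.93743896484375, 106.39739227294922), 85.04364013671875)
((496.66790771484375, -324.97174072265625), (130.21575927734375, 108.59416961669922), 84.65654754638672)
```

```bash
python3 -m handwheel '[[[0,20,30],0],[[0,55,50],0],[[2,92,50],0],[[2,129,50],0],[[3,166,50],0],[[4,203,50],0],[[5,240,50],0],[[6,277,50],0],[[7,314,50],0],[[8,351,50],0]]'
```

```text
t: 11.97
eef_pos: [0.5009, 0.0075, 0.3913]
eef_rot: [[-0.996, 0.086, 0.001], [0.086, 0.996, 0.001], [-0.001, 0.001, -1.0]]
force: [0.8, 1.0, -0.2]
finger_gap: 0.0873
grasp_force: 0.0
```

```bash
python3 -m handwheel '[[[0,37,0],0],[[1,74,0],0],[[2,111,0],0],[[3,148,0],0],[[4,185,0],0],[[4,205,0],0],[[4,205,0],0],[[4,205,0],0],[[4,205,0],0],[[4,205,0],0]]'; python3 - <<'E'
from h import *
im,s=snap('wrist','w3'); print(s['eef_pos'],s['eef_rot'])
H=cv2.cvtColor(im,cv2.COLOR_BGR2HSV); m=cv2.inRange(H,(0,180,90),(5,255,255))|cv2.inRange(H,(176,180,90),(180,255,255))
k=max(cv2.findContours(m,0,2)[0],key=cv2.contourArea); print(cv2.contourArea(k),cv2.minAreaRect(k))
for p in cv2.boxPoints(cv2.minAreaRect(k)): print(p,onz('wrist',*p,.31,s).round(4))
E
```

```text
t: 12.8
eef_pos: [0.5059, 0.2094, 0.3911]
eef_rot: [[-0.996, 0.088, 0.001], [0.088, 0.996, 0.0], [-0.001, 0.0, -1.0]]
force: [-0.5, -0.3, -0.3]
finger_gap: 0.0873
grasp_force: 0.0
[0.50593205 0.20941911 0.3911284 ] [[-9.96092795e-01  8.83103049e-02  6.57892063e-04]
 [ 8.83104928e-02  9.96092962e-01  2.62213479e-04]
 [-6.32165501e-04  3.19287729e-04 -9.99999749e-01]]
1274.5 ((318.75604248046875, 190.10853576660156), (13.948014259338379, 114.35157012939453), 4.939215660095215)
[306.88516 246.47156] [0.5575 0.2586 0.31  ]
[316.73068 132.54462] [0.4479 0.2708 0.31  ]
[330.62692 133.74551] [0.45  0.283 0.31 ]
[320.7814  247.67245] [0.5601 0.2723 0.31  ]
```

View pics/w3.png

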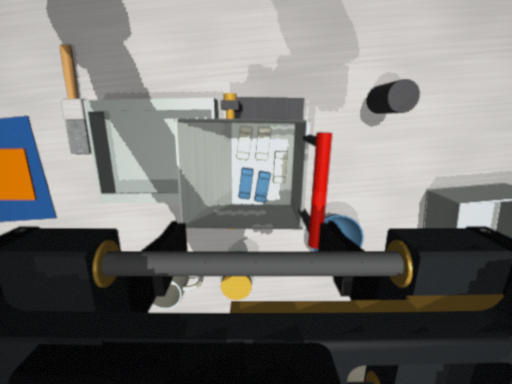

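```bash
python3 -m handwheel '[[[0,31,0],-0.01],[[-1,62,0],-0.01],[[-1,62,0],-0.01],[[-1,62,-30],-0.01],[[-1,62,-55],-0.01],[[-1,62,-75],-0.01],[[-1,62,-90],-0.01],[[-1,62,-95],-0.01],[[-1,62,-95],-0.01],[[-1,62,-95],-0.01]]'
```

```text
t: 13.68
eef_pos: [0.5049, 0.2729, 0.2965]
eef_rot: [[-0.995, 0.096, 0.001], [0.096, 0.995, 0.001], [-0.001, 0.001, -1.0]]
force: [0.3, 0.6, 0.3]
finger_gap: 0.0873
grasp_force: 0.0
```

```bash
for i in 1 2; do python3 -m handwheel '[[[0,0,0],0],[[0,0,0],0],[[0,0,0],0],[[0,0,0],0],[[0,0,0],0],[[0,0,0],0],[[0,0,0],0],[[0,0,0],0],[[0,0,0],0],[[0,0,0],0]]' 255;done; python3 -c "
import numpy as np
u=np.array([.095,.995])
for q in np.arange(0,1.91,.1):
    dy=95*np.cos(q)-145*np.sin(q)-95;dz=95*np.sin(q)+145*np.cos(q)-145
    print(round(q,2),(dy*u).round(1),round(dz,1))"
```

```text
t: 14.52
eef_pos: [0.5046, 0.2733, 0.2955]
eef_rot: [[-0.995, 0.096, -0.0], [0.096, 0.995, -0.0], [0.0, -0.0, -1.0]]
force: [-0.7, -0.7, 0.5]
finger_gap: 0.0282
grasp_force: 0.0
t: 15.35
eef_pos: [0.5046, 0.2725, 0.2955]
eef_rot: [[-0.995, 0.096, -0.0], [0.096, 0.995, -0.001], [0.0, -0.001, -1.0]]
force: [-3.0, -4.7, 0.9]
finger_gap: 0.0129
grasp_force: 30.0
0.0 [0. 0.] 0.0
0.1 [ -1.4 -14.9] 8.8
0.2 [ -2.9 -30.5] 16.0
0.3 [ -4.5 -46.9] 21.6
0.4 [ -6.1 -63.6] 25.5
0.5 [ -7.7 -80.7] 27.8
0.6 [ -9.4 -98. ] 28.3
0.7 [ -11.  -115.2] 27.1
0.8 [ -12.6 -132.2] 24.2
0.9 [ -14.2 -148.8] 19.5
1.0 [ -15.7 -164.9] 13.3
1.1 [ -17.2 -180.2] 5.4
1.2 [ -18.6 -194.7] -3.9
1.3 [ -19.9 -208.3] -14.7
1.4 [ -21.1 -220.6] -26.7
1.5 [ -22.1 -231.8] -40.0
1.6 [ -23.1 -241.5] -54.3
1.7 [ -23.8 -249.8] -69.5
1.8 [ -24.5 -256.5] -85.4
1.9 [ -25.  -261.6] -102.0
```

```bash
python3 -m handwheel '[[[-1,-7,4],0],[[-1,-15,9],0],[[-2,-22,12],0],[[-3,-30,16],0],[[-4,-39,19],0],[[-4.5,-47,22],0],[[-5,-55,24],0],[[-6,-64,25.5],0],[[-7,-72,27],0],[[-7.7,-81,28],0]]'
```

```text
t: 16.18
eef_pos: [0.4963, 0.1925, 0.3247]
eef_rot: [[-0.996, 0.095, 0.0], [0.095, 0.996, 0.002], [0.0, 0.002, -1.0]]
force: [-4.2, 4.2, -0.6]
finger_gap: 0.0127
grasp_force: 30.0
```

Good. Continue q 0.5→1.4, then to 1.9.

```bash
python3 -m handwheel '[[[-1.7,-17,0.5],0],[[-3.3,-34.5,-0.7],0],[[-5,-51.5,-3.6],0],[[-6.5,-68,-8.3],0],[[-8,-84,-14.5],0],[[-9.5,-99.5,-22.4],0],[[-11,-114,-31.7],0],[[-12.2,-127.6,-42.5],0],[[-13.4,-140,-54.5],0],[[-14.4,-151,-68],0]]'
```

```text
t: 17.02
eef_pos: [0.4811, 0.0396, 0.2551]
eef_rot: [[-0.995, 0.097, -0.002], [0.097, 0.995, 0.001], [0.002, 0.0, -1.0]]
force: [-3.5, 2.5, -1.2]
finger_gap: 0.0129
grasp_force: 30.0
```

```bash
python3 -m handwheel '[[[-0.9,-10,-14],0],[[-1.7,-18,-29.5],0],[[-2.4,-24.7,-45.4],0],[[-2.7,-28,-55],0],[[-2.8,-29,-60],0],[[-2.8,-29,-60],0],[[-2.8,-29,-60],0],[[-2.8,-29,-60],0],[[-2.8,-29,-60],0],[[-2.8,-29,-60],0]]'; python3 - <<'E'
from h import *
o=[]
for n,x,y in(('scene',190,95),('side',160,120)):
    im,s=snap(n,n+'4'); o.append(cv2.resize(im[y:y+165,x:x+110],None,fx=3.6,fy=3.6,interpolation=cv2.INTER_CUBIC))
cv2.imwrite('pics/c4.png',np.hstack(o))
E
```

```text
t: 17.85
eef_pos: [0.4786, 0.0109, 0.1954]
eef_rot: [[-0.995, 0.096, -0.003], [0.096, 0.995, -0.002], [0.002, -0.002, -1.0]]
force: [-5.2, -3.2, -0.7]
finger_gap: 0.013
grasp_force: 30.0
```

View pics/c4.png

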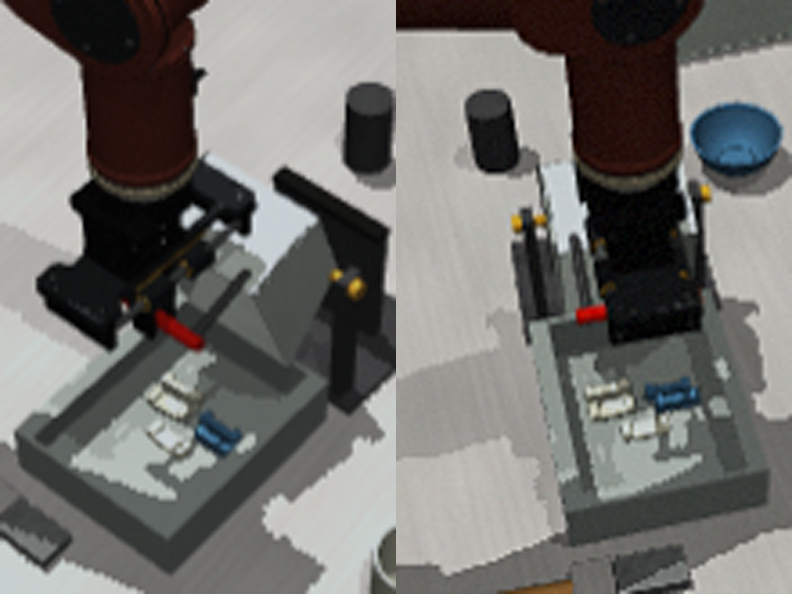

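```bash
python3 -m handwheel '[[[0.4,4.5,14.6],0],[[1.1,11,30.5],0],[[1.8,19.5,45.7],0],[[2.8,29,60],0],[[3.8,40.4,73.3],0],[[5,52.7,85.3],0],[[6.3,66.3,96.1],0],[[7.7,80.8,105.4],0],[[9.2,96.1,113.3],0],[[10.7,112.2,119.5],0]]'
```

```text
t: 18.78
eef_pos: [0.4912, 0.1219, 0.318]
eef_rot: [[-0.995, 0.099, 0.002], [0.099, 0.995, -0.002], [-0.002, -0.002, -1.0]]
force: [-2.9, -5.4, 8.5]
finger_gap: 0.0128
grasp_force: 30.0
```

```bash
python3 -m handwheel '[[[0.8,8.3,2.5],0],[[1.6,16.6,4.7],0],[[2.4,25,6.3],0],[[3.2,33.6,7.6],0],[[4,42.2,8.4],0],[[4.8,50.8,8.8],0],[[5.6,59.5,8.7],0],[[6.5,68.1,8.3],0],[[7.3,76.7,7.3],0],[[8.1,85.2,6],0]]'
```

```text
t: 19.62
eef_pos: [0.4999, 0.2097, 0.3214]
eef_rot: [[-0.995, 0.097, 0.003], [0.097, 0.995, -0.001], [-0.003, -0.0, -1.0]]
force: [7.1, -1.3, 3.1]
finger_gap: 0.0131
grasp_force: 30.0
```

```bash
python3 -m handwheel '[[[0.8,8.4,-1.7],0],[[1.6,16.7,-3.9],0],[[2.4,25,-6.5],0],[[3.2,33.1,-9.5],0],[[4,41,-12.9],0],[[4.7,48.7,-16.7],0],[[5.3,55.2,-20.2],0],[[5.8,60.1,-23],0],[[6.1,62.7,-25],0],[[6.1,63.6,-25.5],0]]'
```

```text
t: 20.45
eef_pos: [0.5058, 0.2724, 0.296]
eef_rot: [[-0.995, 0.097, 0.002], [0.097, 0.995, -0.002], [-0.002, -0.002, -1.0]]
force: [2.0, -7.0, 8.8]
finger_gap: 0.0135
grasp_force: 30.0
```

```bash
python3 - <<'E'
from h import *
o=[]
for n,x,y in(('scene',190,95),('side',160,120)):
    im,s=snap(n,n+'5'); o.append(cv2.resize(im[y:y+165,x:x+110],None,fx=3.6,fy=3.6,interpolation=cv2.INTER_CUBIC))
cv2.imwrite('pics/c5.png',np.hstack(o)); print(s['eef_pos'],s['force'],s['finger_gap'])
E
```

```text
[0.50573475 0.27243215 0.29607296] [ 4.03997227 -3.94940916  4.28984725] 0.01322282790718988
```

View pics/c5.png

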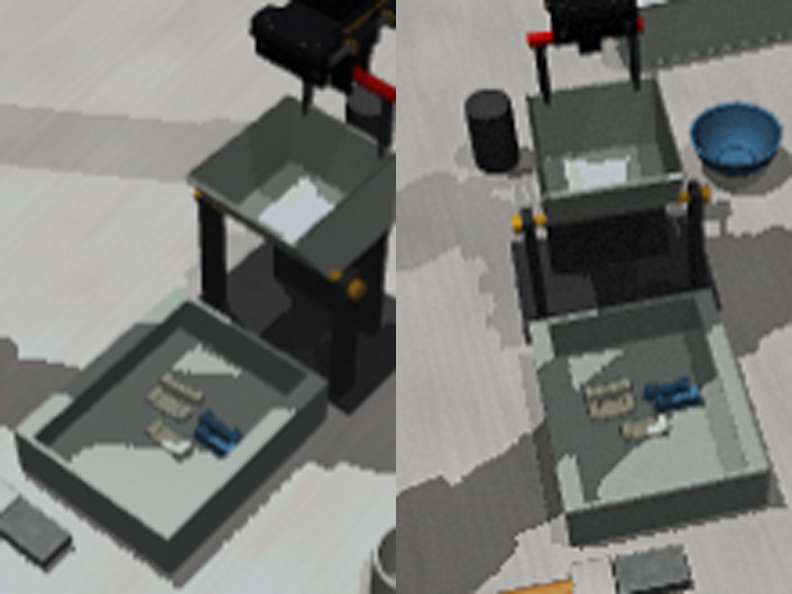

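```bash
python3 -m handwheel '[[[0,0,-1],0],[[0,0,-1],0],[[0,0,-1],0],[[0,0,-1],0],[[0,0,-1],0],[[0,0,-1],0],[[0,0,-1],0],[[0,0,-1],0],[[0,0,-1],0],[[0,0,-1],0]]'; for i in 1 2; do python3 -m handwheel '[[[0,0,0],0],[[0,0,0],0],[[0,0,0],0],[[0,0,0],0],[[0,0,0],0],[[0,0,0],0],[[0,0,0],0],[[0,0,0],0],[[0,0,0],0],[[0,0,0],0]]' 0;done; python3 -m handwheel '[[[0,0,5],0],[[0,0,20],0],[[0,0,40],0],[[0,0,65],0],[[0,0,90],0],[[0,0,110],0],[[0,0,120],0],[[0,0,120],0],[[0,0,120],0],[[0,0,120],0]]'; python3 - <<'E'
from h import *
for n in('scene','side'):
    im,s=snap(n,n+'6'); H=cv2.cvtColor(im,cv2.COLOR_BGR2HSV)
    m=cv2.inRange(H,(8,200,110),(18,255,255)); m[:240]=0;m[345:]=0
    k=max(cv2.findContours(m,0,2)[0],key=cv2.contourArea)
    print(cv2.minAreaRect(np.array([onz(n,*p[0],.01)[:2] for p in k],np.float32)*1000))
    m=cv2.inRange(H,(0,200,110),(5,255,255)); m[:,:190]=0;m[150:]=0
    print(n,cv2.minAreaRect(max(cv2.findContours(m,0,2)[0],key=cv2.contourArea))[0])
print(s['eef_pos'],s['force'])
E
```

```text
t: 21.38
eef_pos: [0.5058, 0.2724, 0.296]
eef_rot: [[-0.995, 0.097, 0.002], [0.097, 0.995, -0.0], [-0.002, 0.0, -1.0]]
force: [2.0, -4.8, 10.7]
finger_gap: 0.0132
grasp_force: 30.0
t: 22.22
eef_pos: [0.5046, 0.2733, 0.2946]
eef_rot: [[-0.995, 0.096, -0.0], [0.096, 0.995, -0.0], [0.0, -0.0, -1.0]]
force: [0.3, 0.0, 0.6]
finger_gap: 0.0718
grasp_force: 0.0
t: 23.05
eef_pos: [0.5046, 0.2733, 0.2945]
eef_rot: [[-0.995, 0.096, -0.0], [0.096, 0.995, -0.0], [0.0, -0.0, -1.0]]
force: [-0.7, 0.2, 0.1]
finger_gap: 0.0868
grasp_force: 0.0
t: 23.88
eef_pos: [0.5043, 0.2732, 0.4131]
eef_rot: [[-0.995, 0.096, -0.002], [0.096, 0.995, -0.001], [0.001, -0.001, -1.0]]
force: [0.1, -0.3, -0.6]
finger_gap: 0.087
grasp_force: 0.0
((496.3751220703125, -345.220703125), (167.9166717529297, 106.07652282714844), 85.38774108886719)
scene (285.7515869140625, 113.45539855957031)
((496.70367431640625, -325.0083923339844), (130.21746826171875, 108.68336486816406), 84.69403839111328)
side (211.96998596191406, 128.2899932861328)
[0.5041974  0.27318792 0.41302243] [0.68360842 0.06399341 0.56285264]
```

The red bar is back at its starting pixels, the lid is on the mat, and the arm is clear.

```bash
python3 -c "
from cell import *
print(finish_job())"
```

```text
the job is handed in; nothing more can be done
None
```

I handed the job in at about 24 s: the lid lies on the middle of the mat, all five rests are in the tub, and the skip was eased back upright and released; the hand-in gave no verdict.

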